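# Take the feed roller off its shaft

## Task

Press the green key fully down so that the red key pops up and the red catch drops into the shaft, then draw the blue feed roller off the open end of the shaft. Lower it into the wooden cradle so that it lies in both V saddles, roughly centred endwise, before you let go of it; leave the tape, mug, pliers and screwdriver where they are.

Things in the scene. Friction and masses are not known exactly. Their poses are not given: they have to be found in the camera images.
- roller_center (a point): Centre of the feed roller, a tube 90 mm long with a blue tyre (50 mm diameter, 82 mm long) on an aluminium core that stands out 4 mm at each end; bore 26 mm, 0.2 to 0.35 kg. Its x axis is the roller's axis (either way round is the same); it may be spun about that axis. At the start it hangs loosely on the stand's shaft, its centre 5 mm below the shaft's axis. Grip it across the diameter, half-way along, from above.
- stand: Grey roller stand bolted to the bench. Origin on the bench; x axis = the way the shaft points (level), z up. A column (50 mm wide, top at z = 138 mm) has its face at x = -4 mm; the steel shaft (16 mm diameter) runs from it along x at y = 0, z = 110 mm, and is open at x = 165 mm. The foot plate reaches from x = -105 to 15 mm, y = -50 to 50 mm, 14 mm high.
- shaft_tip (a point): Centre of the shaft's open end; same axes as the stand.
- catch (a joint): Red retaining catch, a blade standing up through the shaft 15 mm before its open end. 0 = up, sticking out 14.5 mm over the shaft and barring the roller; 0.015 m = dropped wholly into the shaft. It cannot be pushed aside; it is driven by the keys (1.5 times the green key's travel).
- key_box: Grey control box fixed on the bench, 80 mm (x) by 120 mm (y), 36 mm high, origin at the centre of its underside, with a green and a red key side by side along y.
- green_top (a point): Centre of the green key's top, 36 mm (x) by 30 mm (y). At the start it stands 53 mm above the bench; it goes down 10 mm. Takes about 3 N, and stays where it is pressed.
- key_green (a joint): Travel of the green (release) key: 0 = up, 0.010 m = fully down.
- red_top (a point): Centre of the red key's top, 48 mm beside the green one on the box's +y side; down at the start (43 mm above the bench).
- key_red (a joint): Travel of the red (lock) key: 0 = down, 0.010 m = popped up. It rises as the green one goes down, and the other way round.
- cradle: Wooden cradle fixed on the bench, foot 100 mm (x) by 75 mm (y), 10 mm high, origin at the centre of its underside. Two V saddles (90 degree notches across x, each 10 mm thick) stand at x = -33 and +33 mm, 54 mm high; the roller's axis is to lie along the cradle's x. The gap of 56 mm between the saddles leaves room for the fingers.
- seat (a point): Where the roller's centre lies when it is seated in both saddles and centred: 65 mm over the bench above the cradle's origin; axes as the cradle's.
- tape: Roll of beige tape, 98 mm across, 25 mm high, lying flat; leave alone.
- mug: White mug, 91 mm high; leave alone.
- pliers: Pliers with red handles, 177 mm, lying flat; leave alone.
- screwdriver: Screwdriver with a yellow handle, 180 mm, lying flat; leave alone.
There are look-alikes about, which are no part of the job. Leave any pink look-alike of the key_box alone.

How it is judged:
By the outcome, as a careful person would: the job done as asked, in the order asked, and still so for the second after the job is handed in, with the robot touching nothing.
It also fails if it takes over 56 s, if anything falls off the work surface, if the arm or the gripper's body presses on something with over 40 N, if the wrist force passes 120 N, or if a joint passes its speed limit or range.

## Robot

A 6-joint arm with a two-finger parallel gripper is mounted at the origin on a cart in front of the work surface, level with it; the furniture and walls round the work are solid. World frame = base frame: x ahead of the robot, y to its left, z up, the work surface at z = 0. Lengths are in m, angles in rad, forces in N, time in s.
With the tool pointing down it reaches from about 0.275 to 0.825 m from the base axis. Payload 4.9 kg.
Tool frame: the origin (TCP) lies midway between the tips of the shut fingers; the grasp point (between the pads) lies 19 mm behind it (bot.pinch_z is the distance from the TCP to the grasp point, in m); z points along the fingers, y is the line along which they close (so a half turn about z gives the same grasp; the last joint's range is limited). The gripper opens to 85 mm and grips with 20 to 120 N. Pads are 22 mm wide; open, the fingers measure 114 mm over their backs; the gripper's body (76 mm by 85 mm) begins 54 mm behind the grasp point. The pads swing forward as they close: fully open they stand 13 mm farther back than shut.
Start: joints at [1.072, 0.326, -0.193, 1.052, 0, 1.437], TCP at [0.196, 0.514, 0.192] pointing down, gripper open.
Joint ranges: [-2.65, 2.65], [-0.97, 1.79], [-1.3, 1.35], [-1.93, 2.1], [-1.47, 1.37], [-3.14, 3.14]. Speed limits (rad/s): [2.57, 2.57, 3.14, 3.14, 3.14, 3.14].

## Interface

Orientations are given as a rotation vector (axis times angle).
In Python, from rig import bot, optics, hand_in gives the robot as it stands.
- The arm moves only by the shell command python3 -m pendant 'ROWS' [FORCE]. ROWS is JSON, a list that holds one entry, the list of rows, each a list of 7 numbers: the shift along the tool's x, y, z in m, then the turn, a rotation vector about the tool's x, y, z in rad, then the closure, from -1 (fully open) to 1 (shut), so that 0 is half open. In form: [[[dx, dy, dz, wx, wy, wz, fingers], ...]]. A call has 1 to 10 rows; each row shifts and turns the commanded pose from where the row before left it, along the tool's axes as they then stand; what a row does not reach is not made up. A row lasts 1/12 s, in which the tool goes at most 41.7 mm and 7.16 degrees, less where a joint would pass 70% of its speed; a pose out of reach is approached as far as the arm can. A call with a gripper value outside its range is refused whole. The fingers move at their own pace and stop on an object; FORCE is the grip in N (left out, the last holds). Time passes only in rows, so rows that do not move let the fingers close. It gives the time, the measured TCP pose, the force, the opening and the grip force at its end, in the units of the state.
- bot.state(): the state, without advancing time (a new reading comes with each control period).
- optics.camera(name): name is "side" or "top"; returns the picture (400x640x3 uint8, blue, green, red); there is no depth.
- optics.get_calibration(name): a dict with "fx", "fy", "cx", "cy" (pixels), "k1" (the pictures are not rectified: a ray, as slopes to the right and down, at radius r is drawn at 1 + k1 r^2 times it, then the intrinsics apply), "R" (3x3) and "t" (3): a world point X has camera coordinates R X + t. Camera axes: x right, y down, z forward; pixel columns grow to the right and rows downward; lengths in m; the calibration is good to about 2 mm. A picture is of the moment at which its call begins. get_calibration takes no time and is no camera call.
- hand_in(): hands the job in; it is judged then, once.
The state is a dict: "time_s": time; "joints": joint angles; "qvel": joint speeds; "tau": joint torques, N m; "tcp_pos": TCP position; "tool_rot": TCP orientation; "contact_force": force on the tool from outside, world axes, zero at the start; "ft_torque": the same for the moment, N m; "opening": finger opening in m; "gripper_force": force on a finger pad.
Only numpy, scipy, OpenCV 4.12 (cv2) and the standard library are available. Lean on these libraries where they do the work, as an engineer would, in place of code of your own. Each camera call takes 0.05 s, during which the arm holds its last target. There are 200 camera calls.

## Working session

There is one attempt and no reset: what is moved stays moved. The work goes in short steps, Python scripts to look and compute and a shell command to move; the robot and the scene stay as the last step left them, time stands still between calls to the robot, and variables do not carry over. Pictures are saved under pics/ and viewed, at most 10 in all, crops included, and the job is handed in when it is done.

```bash
mkdir -p pics; python3 - <<'E'
from rig import bot, optics
import cv2, numpy as np
for n in("side","top"):
    cv2.imwrite(f"pics/{n}0.png",optics.camera(n)); print(n,optics.get_calibration(n))
print(bot.state(),bot.pinch_z)
E
```

```text
side {'fx': 398.1826525389293, 'fy': 398.1826525389293, 'cx': 323.4997033925185, 'cy': 202.10379440683778, 'k1': -0.06672409714508995, 'R': array([[ 0.92381747, -0.38283114, -0.00126479],
       [-0.22901904, -0.54999697, -0.8031523 ],
       [ 0.30677608,  0.74225579, -0.59577242]]), 't': array([-0.52884255,  0.22065722,  0.91552951])}
top {'fx': 493.60795718758874, 'fy': 493.60795718758874, 'cx': 324.29452244577544, 'cy': 197.47472128025447, 'k1': -0.06274807240828546, 'R': array([[ 0.01602308, -0.99986047,  0.00472231],
       [-0.99106412, -0.01650725, -0.13236095],
       [ 0.13242043, -0.00255928, -0.99119033]]), 't': array([0.01430896, 0.58352623, 1.4975086 ])}
{'time_s': 0.1, 'joints': array([ 1.07180538e+00,  3.26875846e-01, -1.93489104e-01,  1.05199654e+00,
       -8.23070548e-06,  1.43659323e+00]), 'qvel': array([ 2.51547180e-04, -7.17859365e-04,  4.85241681e-05, -1.59857725e-03,
        3.24843489e-05,  1.08058591e-03]), 'tau': array([ 9.56600197e-04, -4.44239044e+01,  2.63037783e+01,  7.83969706e-03,
       -7.74936825e-05,  3.32038951e-06]), 'tcp_pos': array([0.19592464, 0.51329467, 0.19127489]), 'tool_rot': array([-5.69748476e-01, -3.08900846e+00,  2.34003522e-03]), 'contact_force': array([ 0.05843511, -0.34980879,  0.70281863]), 'ft_torque': array([-0.0243626 ,  0.07210304,  0.01984668]), 'gripper_force': 0.0, 'opening': 0.08534193925193768} 0.0187
```

View pics/top0.png

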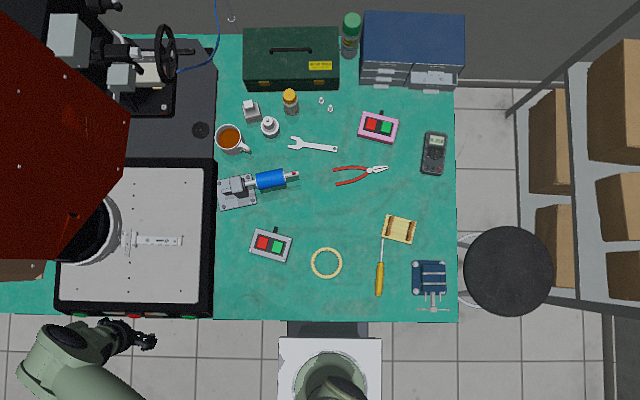

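View pics/side0.png

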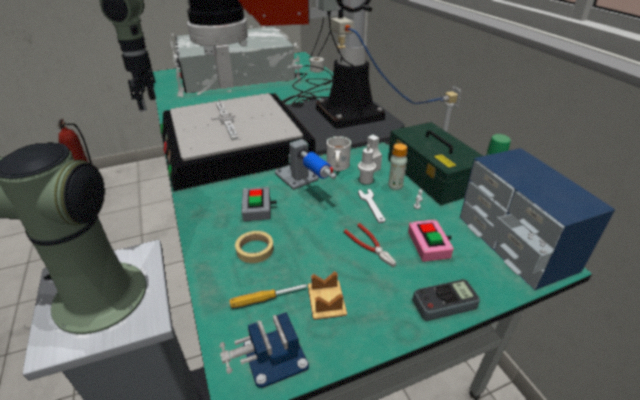

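The top view shows the stand with the blue roller at (270,180), its shaft pointing right and slightly up. The grey key box is at (270,245), with the green key at (277,247), and the cradle is at (400,229). The pink box at (378,126) is the look-alike. Next I measure these with masks.

```bash
cat > h.py <<'E'
import numpy as np, cv2
from rig import bot, optics
C={n:optics.get_calibration(n) for n in("side","top")}
def K(c): return np.array([[c["fx"],0,c["cx"]],[0,c["fy"],c["cy"]],[0,0,1]])
def ray(n,p):
    c=C[n]; q=cv2.undistortPoints(np.float64(p).reshape(-1,1,2),K(c),np.array([c["k1"],0,0,0.])).reshape(-1,2)
    d=np.c_[q,np.ones(len(q))]@c["R"]; return -c["R"].T@c["t"],d/np.linalg.norm(d,axis=1)[:,None]
def plane(n,p,z):
    o,d=ray(n,p); return o+d*((z-o[2])/d[:,2])[:,None]
def tri(pt,ps):
    (a,da),(b,db)=ray("top",pt),ray("side",ps); da=da[0];db=db[0]
    s=np.linalg.lstsq(np.c_[da,-db],b-a,rcond=None)[0]; P,Q=a+s[0]*da,b+s[1]*db
    return (P+Q)/2,np.linalg.norm(P-Q)
def proj(n,X):
    c=C[n]; return cv2.projectPoints(np.float64(X).reshape(-1,1,3),cv2.Rodrigues(c["R"])[0],c["t"],K(c),np.array([c["k1"],0,0,0.]))[0].reshape(-1,2)
def blob(img,lo,hi,box,k=0):
    x0,y0,x1,y1=box; h=cv2.cvtColor(img,cv2.COLOR_BGR2HSV); m=cv2.inRange(h,np.array(lo),np.array(hi)); z=np.zeros_like(m); z[y0:y1,x0:x1]=m[y0:y1,x0:x1]
    cs=sorted(cv2.findContours(z,cv2.RETR_EXTERNAL,cv2.CHAIN_APPROX_NONE)[0],key=cv2.contourArea,reverse=True)
    c=cs[k]; return cv2.minAreaRect(c),c.reshape(-1,2)
E
python3 - <<'E'
from h import *
t=cv2.imread("pics/top0.png");s=cv2.imread("pics/side0.png")
G=((50,150,90),(75,255,255)); B=((100,150,80),(118,255,255)); R=((0,150,90),(8,255,255))
for nm,(lo,hi),bt,bs in(("green",G,(262,228,295,268),(240,180,275,220)),("red",R,(245,228,275,262),(240,180,275,205)),("tyre",B,(240,160,300,200),(295,140,340,185)),("catch",((0,90,60),(10,255,255)),(280,160,305,190),(322,155,345,185))):
    rt=blob(t,lo,hi,bt)[0]; rs=blob(s,lo,hi,bs)[0]; print(nm,np.round(rt[0],1),np.round(rt[1],1),rt[2],np.round(rs[0],1),np.round(rs[1],1),rs[2],*tri(rt[0],rs[0]))
    print(plane("top",rt[0],dict(green=.053,red=.043,tyre=.13,catch=.12)[nm]))
def z(i,x0,y0,w,h,f): return cv2.resize(i[y0:y0+h,x0:x0+w],None,fx=f,fy=f,interpolation=cv2.INTER_CUBIC)
a=np.hstack([z(t,210,160,100,60,4),z(t,370,200,60,60,4)]);b=np.hstack([z(s,270,130,100,60,4),z(s,300,265,60,60,4)])
cv2.imwrite("pics/c1.png",np.vstack([a,b]))
E
```

```text
green [276.7 246.6] [ 9.6 11.7] 15.945395469665527 [255. 200.] [ 6. 12.] 90.0 [0.42835571 0.16704437 0.04574218] 2.2203907099244647e-05
[[0.42813402 0.16637564 0.053     ]]
red [262.2 242.6] [ 9.5 11.7] 18.434947967529297 [255.  192.5] [ 5. 12.] 90.0 [0.43983591 0.21280554 0.03929143] 0.00047453973041401525
[[0.43992294 0.21231485 0.043     ]]
tyre [269.9 178.6] [16.3 27.8] 78.11134338378906 [315.4 163.4] [26.  16.6] 39.80556869506836 [0.62602321 0.18744691 0.11125024] 0.003020113327654345
[[0.62428942 0.18498297 0.13      ]]
catch [293. 172.] [2. 2.] 90.0 [331. 169.] [4. 2.] 90.0 [0.64515851 0.11789099 0.12674076] 0.0013474291399908174
[[0.64706017 0.1181126  0.12      ]]
```

View pics/c1.png

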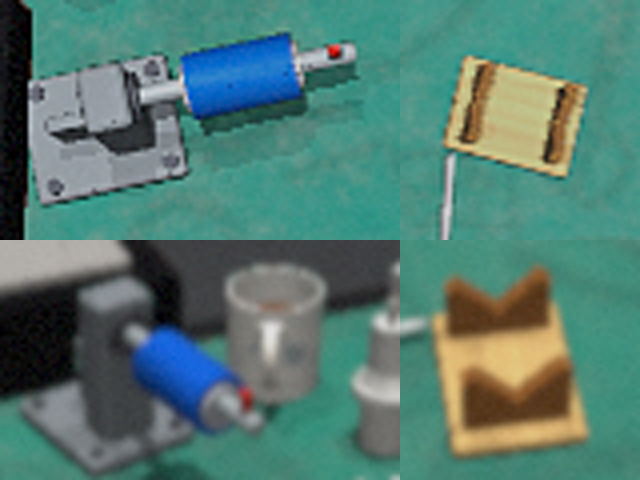

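The crops show the shaft tip at about (298.5,172.5) and the shaft root at about (245,183.7) in the top view. The catch is up at (293,172). The cradle is clear, with its saddles at the left and right ends.

```bash
python3 - <<'E'
from h import *
from scipy.spatial.transform import Rotation as Ro
t=cv2.imread("pics/top0.png");s=cv2.imread("pics/side0.png")
tip,root=plane("top",[(298.5,172.5),(245,183.7)],.11); print("tip",tip,"root",root)
r,c=blob(t,(100,150,80),(118,255,255),(240,160,300,200)); cen=plane("top",r[0],.105)[0]; print("tyre",cen)
box=plane("top",cv2.boxPoints(r),.105); e=[box[1]-box[0],box[2]-box[1]]; L=max(e,key=np.linalg.norm); print("len",[np.linalg.norm(x) for x in e],"yaw",np.degrees(np.arctan2(L[1],L[0])),"tip-root yaw",np.degrees(np.arctan2(*(tip-root)[[1,0]])))
r,c=blob(t,(8,60,60),(30,255,255),(375,205,425,250)); b=plane("top",cv2.boxPoints(r),.01); print("cradle",r,b.mean(0),[(np.linalg.norm(v),np.degrees(np.arctan2(v[1],v[0]))) for v in(b[1]-b[0],b[2]-b[1])])
# side view check
for nm,X in(("tip",tip),("cen",cen),("cradle",b.mean(0))): print(nm,proj("side",X))
print(Ro.from_rotvec(bot.state()["tool_rot"]).as_matrix().round(3))
E
```

```text
tip [0.64766849 0.10227188 0.11      ] root [0.61117531 0.26099598 0.11      ]
tyre [0.62855959 0.18772857 0.105     ]
len [np.float64(0.08316507629269294), np.float64(0.04971692726584541)] yaw -76.96884898422263 tip-root yaw -77.05181816152825
cradle ((398.2059326171875, 228.67649841308594), (31.772165298461914, 23.525955200195312), 14.03624439239502) [ 0.49183087 -0.21080067  0.01      ] [(np.float64(0.0745781724361911), np.float64(-13.926043140519031)), (np.float64(0.10037717986272073), np.float64(-103.20308575426775))]
tip [[334.18657318 176.52462715]]
cen [[316.72731643 164.8743032 ]]
cradle [[326.2236673  296.85166393]]
[[-0.934  0.357 -0.001]
 [ 0.357  0.934 -0.001]
 [ 0.    -0.002 -1.   ]]
```

```bash
python3 -m pendant '[[[-0.0284,-0.0202,0,0,0,0,1],[-0.0284,-0.0202,0,0,0,0,1],[-0.0284,-0.0202,0,0,0,0,1],[-0.0284,-0.0202,0,0,0,0,1],[-0.0284,-0.0202,0,0,0,0,1],[-0.0284,-0.0202,0,0,0,0,1],[-0.0284,-0.0202,0,0,0,0,1],[-0.0284,-0.0202,0,0,0,0,1],[-0.0284,-0.0202,0,0,0,0,1],[-0.0284,-0.0202,0,0,0,0,1]]]' 40
python3 -m pendant '[[[-0.0284,-0.0202,0,0,0,0,1],[-0.0284,-0.0202,0,0,0,0,1],[0,0,0.01,0,0,0.122,1],[0,0,0.01,0,0,0.122,1],[0,0,0.01,0,0,0.122,1],[0,0,0.01,0,0,0.122,1],[0,0,0.01,0,0,0.122,1],[0,0,0.01,0,0,0.122,1],[0,0,0.01,0,0,0.122,1],[0,0,0.01,0,0,0.122,1]]]'
cat > w.py <<'E'
# usage: w.py x y z [tool-y yaw deg] : remaining shift in tool axes from the measured pose
import sys; from h import *
from scipy.spatial.transform import Rotation as Ro
s=bot.state(); M=Ro.from_rotvec(s["tool_rot"]).as_matrix(); a=list(map(float,sys.argv[1:]))
print("t",s["time_s"],"tcp",s["tcp_pos"].round(4),"yaw_y",np.degrees(np.arctan2(M[1,1],M[0,1])).round(2),"z axis",M[:,2].round(3))
print("shift",(M.T@(np.array(a[:3])-s["tcp_pos"])).round(4))
if len(a)>3: print("turn z",round(np.arctan2(M[1,1],M[0,1])-np.radians(a[3]),4))
E
python3 w.py .428 .1664 .06 13; python3 -c "
from h import *
cv2.imwrite('pics/g.png',np.hstack([cv2.resize(optics.camera('side')[130:260,190:340],None,fx=4,fy=4)]))"
```

```text
time_s: 0.93
tcp_pos: [0.3898, 0.2222, 0.1918]
tool_rot: [-0.57, -3.089, 0.0]
contact_force: [0.4, 1.3, -0.2]
opening: 0.0003
gripper_force: 0.0
time_s: 1.77
tcp_pos: [0.4277, 0.1657, 0.1112]
tool_rot: [-1.959, -2.455, 0.001]
contact_force: [-1.5, 0.8, 1.0]
opening: 0.0
gripper_force: 0.0
t 1.7667 tcp [0.4277 0.1657 0.1112] yaw_y 12.83 z axis [-0.001 -0.    -1.   ]
shift [0.0006 0.0005 0.0512]
turn z -0.003
```

View pics/g.png

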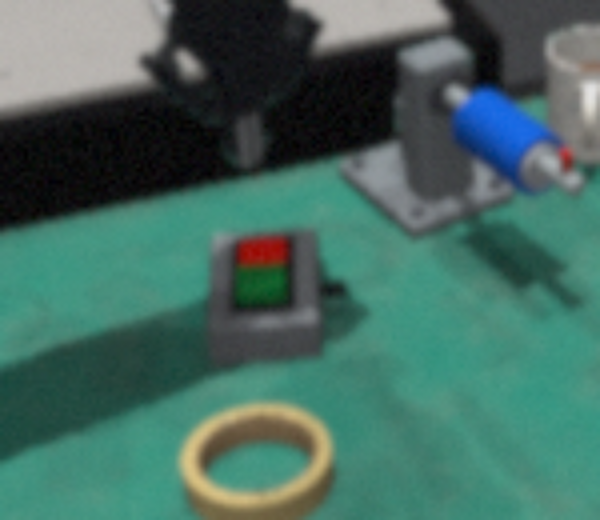

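The closed fingers hang over the green key, which is still up. Now I press it.

```bash
python3 -m pendant '[[[0,0,0.017,0,0,0,1],[0,0,0.017,0,0,0,1],[0,0,0.016,0,0,0,1],[0,0,0.004,0,0,0,1],[0,0,0.004,0,0,0,1],[0,0,0.004,0,0,0,1],[0,0,0.003,0,0,0,1],[0,0,0.003,0,0,0,1],[0,0,0.001,0,0,0,1],[0,0,0,0,0,0,1]]]'
```

```text
time_s: 2.65
tcp_pos: [0.4282, 0.1658, 0.0431]
tool_rot: [1.952, 2.462, 0.0]
contact_force: [0.3, -0.2, -0.0]
opening: -0.0001
gripper_force: 0.0
```

```bash
python3 -m pendant '[[[0,0,0.001,0,0,0,1],[0,0,0.001,0,0,0,1],[0,0,0,0,0,0,1]]]'; python3 -m pendant '[[[0,0,0.0005,0,0,0,1],[0,0,0,0,0,0,1]]]'
```

```text
time_s: 2.9
tcp_pos: [0.4282, 0.1658, 0.041]
tool_rot: [1.952, 2.462, 0.0]
contact_force: [-0.2, 0.1, 0.5]
opening: 0.0003
gripper_force: 0.0
time_s: 3.07
tcp_pos: [0.4281, 0.1658, 0.0405]
tool_rot: [1.952, 2.462, 0.0]
contact_force: [-0.5, -0.4, -0.4]
opening: 0.0001
gripper_force: 0.0
```

```bash
python3 -c "
from h import *
s=optics.camera('side');t=optics.camera('top')
f=lambda i,x,y:cv2.resize(i[y:y+75,x:x+100],None,fx=4,fy=4,interpolation=cv2.INTER_CUBIC)
cv2.imwrite('pics/g2.png',np.hstack([f(s,215,150),f(t,230,205)]))"
```

```text
(no output)
```

View pics/g2.png

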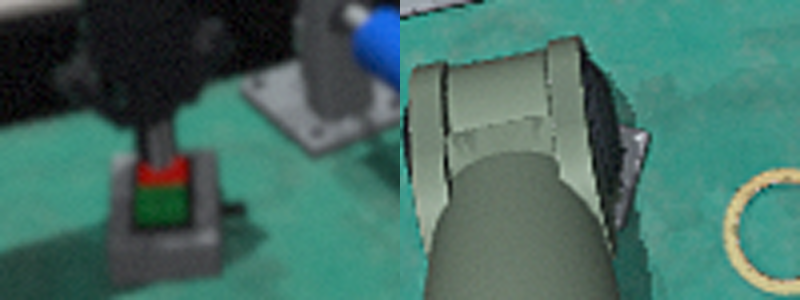

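```bash
python3 -c "
from h import *
print(proj('side',[[.428,.1658,.0405],[.428,.1664,.053],[.428,.1664,.043],[.44,.2123,.043],[.44,.2123,.053]]))
print(proj('top',[[.428,.1664,.053],[.44,.2123,.043]]))
t=cv2.imread('pics/top0.png');s=cv2.imread('pics/side0.png')
f=lambda i,x,y:cv2.resize(i[y:y+50,x:x+66],None,fx=6,fy=6,interpolation=cv2.INTER_CUBIC)
cv2.imwrite('pics/g3.png',np.hstack([f(s,225,172),f(t,240,222)]))
print(bot.state())"
```

```text
[[255.18154687 201.72917535]
 [254.67829259 198.10838255]
 [255.03900055 200.9172354 ]
 [255.04799917 191.54796781]
 [254.70042392 188.78246219]]
[[276.68888622 246.60061262]
 [262.15563775 242.52494479]]
{'time_s': 3.1667, 'joints': array([ 2.08479422e-01,  3.34064877e-01, -6.28951875e-01,  6.07779258e-01,
        3.10781329e-05,  1.54926283e+00]), 'qvel': array([ 9.81892408e-04, -5.59216209e-05,  1.33705750e-03, -9.02053195e-04,
        1.69937098e-03, -1.99760335e-03]), 'tau': array([-7.05682578e-04, -3.81227231e+01,  1.96497130e+01, -2.33310428e-03,
       -1.85518938e-04, -1.42210147e-04]), 'tcp_pos': array([0.42809465, 0.16580468, 0.04049707]), 'tool_rot': array([-1.95183467e+00, -2.46166544e+00, -3.15304034e-05]), 'contact_force': array([0.83981216, 0.51665842, 0.50227038]), 'ft_torque': array([0.00829961, 0.0138201 , 0.07260381]), 'gripper_force': 0.0, 'opening': -0.00011025621840870118}
```

View pics/g3.png

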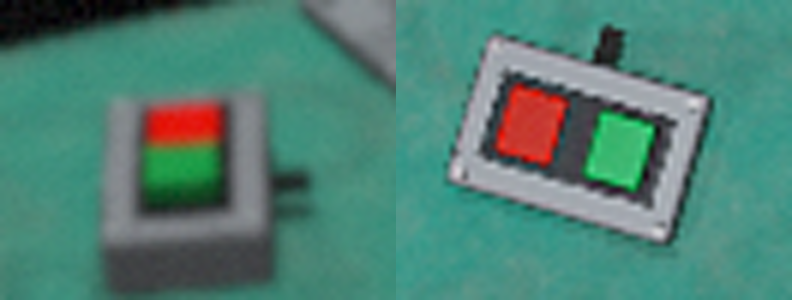

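The closed fingertip appears at about (255,191) in the side view. The reported TCP should project to (255,202), so the two disagree by about 11 px and the keys have not moved. I check this against the start pictures.

```bash
python3 -c "
from h import *
t=cv2.imread('pics/top0.png');s=cv2.imread('pics/side0.png')
P=[.1959,.5133,.1913]
out=[]
for n,i in(('top',t),('side',s)):
    p=proj(n,P)[0]; print(n,p); x,y=(p-[45,45]).astype(int); x=max(x,0);y=max(y,0)
    c=cv2.resize(i[y:y+75,x:x+90],None,fx=4,fy=4,interpolation=cv2.INTER_CUBIC)
    for dz,col in((0,(0,0,255)),(.04,(255,255,0))):
        q=(proj(n,np.array(P)+[0,0,dz])[0]-[x,y])*4; cv2.drawMarker(c,tuple(int(v) for v in q),col,0,14,1)
    out.append(c)
g=cv2.imread('pics/g.png')[0:300,100:460]
q=(proj('side',[.4277,.1657,.1112])[0]-[190,130])*4-[100,0]; cv2.drawMarker(g,tuple(int(v) for v in q),(0,0,255),0,14,1)
h=min(o.shape[0] for o in out)
a=np.hstack([o[:h] for o in out]); print(a.shape)
r=np.zeros((h+200,a.shape[1],3),np.uint8); r[:h]=a; r[h:,:360]=g[80:280]
cv2.imwrite('pics/g4.png',r)"
```

```text
top [143.38207245 327.46533978]
side [151.73603963 120.05195304]
(300, 720, 3)
```

View pics/g4.png

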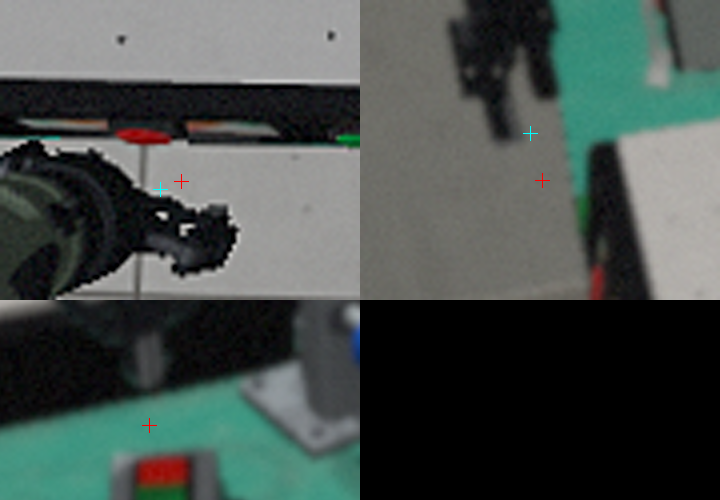

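The start pictures suggest the real fingertips sit some way above the reported TCP. I probe down gently and watch the force.

```bash
for i in 1 2 3 4; do :; done; python3 -m pendant '[[[0,0,0.003,0,0,0,1],[0,0,0.003,0,0,0,1],[0,0,0,0,0,0,1]]]'|grep -E 'tcp|contact'; python3 -m pendant '[[[0,0,0.003,0,0,0,1],[0,0,0.003,0,0,0,1],[0,0,0,0,0,0,1]]]'|grep -E 'tcp|contact'; python3 -c "
from h import *
s=optics.camera('side');t=optics.camera('top'); cv2.imwrite('pics/s_a.png',s)
t0=cv2.imread('pics/top0.png')
f=lambda i,x,y,w,h,k:cv2.resize(i[y:y+h,x:x+w],None,fx=k,fy=k,interpolation=cv2.INTER_CUBIC)
cv2.imwrite('pics/g5.png',np.hstack([f(t0,70,300,100,75,4),f(s,215,145,100,75,4)]))"
```

```text
tcp_pos: [0.4276, 0.1657, 0.0338]
contact_force: [0.0, -0.1, -0.4]
tcp_pos: [0.4277, 0.1657, 0.0278]
contact_force: [-0.3, 0.2, -0.2]
```

View pics/g5.png

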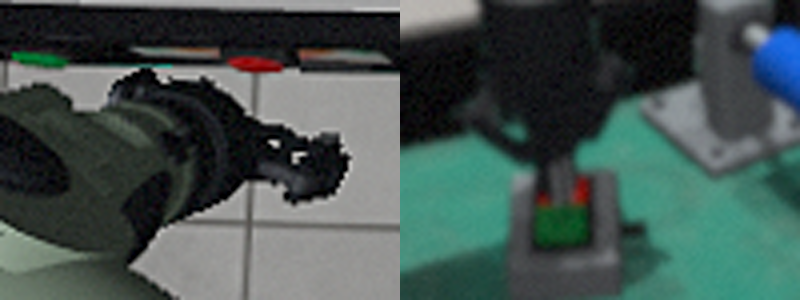

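The side view now shows the tip at about (256,195), just over the back of the green key. That fits real tips about 37 mm higher than reported, so I continue slowly until contact.

```bash
python3 -m pendant '[[[0,0,0.003,0,0,0,1],[0,0,0.003,0,0,0,1],[0,0,0,0,0,0,1]]]'|grep -E 'tcp|contact'; python3 -m pendant '[[[0,0,0.003,0,0,0,1],[0,0,0.001,0,0,0,1],[0,0,0,0,0,0,1]]]'|grep -E 'tcp|contact'; python3 -m pendant '[[[0,0,0.002,0,0,0,1],[0,0,0,0,0,0,1]]]'|grep -E 'tcp|contact';python3 -m pendant '[[[0,0,0.002,0,0,0,1],[0,0,0,0,0,0,1]]]'|grep -E 'tcp|contact'
```

```text
tcp_pos: [0.4278, 0.1657, 0.022]
contact_force: [-2.0, -0.6, -0.3]
tcp_pos: [0.4279, 0.1657, 0.0182]
contact_force: [-0.8, 0.3, 0.1]
tcp_pos: [0.428, 0.1658, 0.0162]
contact_force: [0.2, 0.0, 0.2]
tcp_pos: [0.428, 0.1658, 0.0142]
contact_force: [0.4, 0.9, -0.1]
```

```bash
cat > tip.py <<'E'
from h import *
s=optics.camera('side'); s0=cv2.imread('pics/side0.png')
d=cv2.absdiff(cv2.GaussianBlur(s,(3,3),0),cv2.GaussianBlur(s0,(3,3),0)).max(2)
p=bot.state()['tcp_pos']; print(p.round(4), proj('side',p))
print(d[188:212,246:266])
for n,lo,hi in(('green',(50,120,60),(75,255,255)),('red',(0,120,60),(8,255,255))):
    r,c=blob(s,lo,hi,(240,180,275,220)); print(n,c.min(0),c.max(0))
    r,c=blob(s0,lo,hi,(240,180,275,220)); print(n,'0',c.min(0),c.max(0))
E
python3 tip.py
```

```text
[0.428  0.1658 0.0143] [[256.1050748  208.93121642]]
[[111 110 108 105 104 100  96  95  97  94  89  88  87  76  58  41  32  32
   35  37]
 [ 91  91  88  92 112 124 126 124 122 122 118 117 117 103  76  50  36  35
   42  45]
 [ 65  67  72 100 136 157 158 151 147 148 148 148 145 126  92  57  37  34
   43  48]
 [ 47  50  63 105 155 181 180 167 161 162 164 164 158 137 100  62  38  33
   42  49]
 [ 43  44  60 108 166 193 189 174 163 163 166 166 159 139 103  64  39  32
   43  50]
 [ 44  42  61 109 165 195 191 172 160 159 162 161 154 136 102  64  38  33
   43  49]
 [ 45  43  58 103 154 182 179 161 146 144 145 142 136 122  92  58  37  33
   43  49]
 [ 47  41  51  86 127 149 146 128 110 104 104 102  98  89  69  44  32  34
   44  51]
 [ 47  40  40  58  83  98  93  75  54  45  47  52  56  58  52  38  30  36
   47  52]
 [ 49  43  46  59  73  88  96  89  75  70  74  77  76  71  59  42  31  38
   50  55]
 [ 52  46  48  60  76  90 100  98  87  83  87  87  83  74  62  44  33  40
   54  61]
 [ 56  47  47  58  72  85  93  93  88  86  86  85  79  71  58  43  35  42
   55  64]
 [ 57  48  46  57  68  76  
[... 397 characters left out ...]

 [ 60  46  29  18  10   6   5   7   8   7   7  10   9   7   8  12  19  36
   51  59]
 [ 60  47  33  24  17  13  15  17  18  18  18  19  18  17  19  23  28  40
   52  58]
 [ 60  51  42  35  32  32  34  36  36  34  34  33  32  33  36  39  41  46
   53  54]
 [ 62  57  55  53  53  53  53  55  53  50  46  44  43  45  46  47  47  48
   48  44]
 [ 63  62  65  68  67  65  65  65  62  55  48  45  44  43  43  43  42  38
   34  27]
 [ 61  61  64  68  68  65  63  61  57  47  37  33  32  31  30  29  27  22
   15  12]
 [ 51  51  52  53  52  48  47  44  40  32  22  17  15  15  14  13  10   6
    5   4]]
green [249 197] [260 205]
green 0 [249 197] [261 205]
red [259 190] [262 195]
red 0 [249 189] [262 195]
```

```bash
for k in 1; do python3 -m pendant '[[[0,0,0.002,0,0,0,1],[0,0,0,0,0,0,1]]]'|grep -E 'tcp|contact'; done; python3 -m pendant '[[[0,0,0.002,0,0,0,1],[0,0,0,0,0,0,1]]]'|grep -E 'tcp|contact';python3 -m pendant '[[[0,0,0.002,0,0,0,1],[0,0,0,0,0,0,1]]]'|grep -E 'tcp|contact'; python3 tip.py | tail -4
```

```text
tcp_pos: [0.4282, 0.1658, 0.0124]
contact_force: [1.1, -0.9, 0.5]
tcp_pos: [0.4282, 0.1658, 0.0103]
contact_force: [-0.2, -0.0, 0.5]
tcp_pos: [0.4282, 0.1658, 0.0083]
contact_force: [-0.2, -0.1, -0.0]
green [249 199] [261 205]
green 0 [249 197] [261 205]
red [259 191] [261 194]
red 0 [249 189] [262 195]
```

```bash
python3 -m pendant '[[[0,0,0.002,0,0,0,1],[0,0,0,0,0,0,1]]]'|grep -E 'tcp|contact';  python3 -m pendant '[[[0,0,0.002,0,0,0,1],[0,0,0,0,0,0,1]]]'|grep -E 'tcp|contact';python3 -m pendant '[[[0,0,0.002,0,0,0,1],[0,0,0,0,0,0,1]]]'|grep -E 'tcp|contact'; python3 -m pendant '[[[0,0,0.002,0,0,0,1],[0,0,0,0,0,0,1]]]'|grep -E 'tcp|contact'; python3 - <<'E'
from h import *
s=optics.camera('side'); cv2.imwrite('pics/s_b.png',s)
h=cv2.cvtColor(s,cv2.COLOR_BGR2HSV)
for c in(252,255,258): print(c,[tuple(int(v) for v in h[r,c]) for r in range(188,210)])
E
```

```text
tcp_pos: [0.428, 0.1658, 0.0063]
contact_force: [-0.9, 0.0, 0.4]
tcp_pos: [0.428, 0.1658, 0.0042]
contact_force: [-1.4, 0.3, -0.1]
tcp_pos: [0.4282, 0.1658, 0.0036]
contact_force: [-6.3, -2.1, 16.3]
tcp_pos: [0.4283, 0.1658, 0.0035]
contact_force: [-10.6, -2.8, 39.1]
252 [(68, 39, 26), (105, 73, 21), (105, 111, 23), (125, 64, 24), (130, 35, 22), (30, 26, 29), (0, 0, 31), (97, 77, 30), (90, 35, 29), (0, 0, 19), (0, 10, 25), (81, 64, 28), (73, 83, 37), (69, 151, 49), (67, 173, 65), (72, 205, 71), (71, 201, 75), (70, 190, 67), (69, 161, 46), (77, 50, 36), (96, 28, 46), (30, 4, 57)]
255 [(120, 53, 24), (140, 32, 24), (94, 62, 29), (40, 24, 32), (135, 12, 42), (107, 27, 65), (113, 15, 70), (90, 3, 73), (110, 10, 77), (135, 7, 71), (90, 10, 74), (105, 7, 72), (60, 4, 70), (90, 14, 71), (73, 40, 77), (71, 86, 74), (68, 145, 74), (69, 182, 59), (69, 116, 46), (96, 31, 41), (90, 10, 50), (100, 12, 65)]
258 [(114, 43, 30), (140, 38, 20), (176, 46, 39), (176, 44, 41), (0, 18, 56), (140, 13, 61), (150, 8, 62), (90, 8, 62), (90, 15, 69), (90, 15, 69), (90, 12, 64), (90, 15, 69), (73, 25, 72), (74, 45, 74), (68, 90, 74), (69, 160, 75), (68, 196, 74), (70, 180, 61), (71, 134, 42), (90, 33, 47), (120, 16, 63), (105, 19, 79)]
```

Contact was firm at a reported z of 3.6 mm, where the key bottoms out at a real height of 43 mm. So the reported TCP is about 39 mm lower than the real tips. I lift off, check the keys and the catch, and move over the roller.

```bash
python3 -m pendant '[[[0,0,-0.034,0,0,0,1],[0,0,-0.034,0,0,0,1],[0,0,-0.034,0,0,0,-1],[0,0,-0.034,0,0,0,-1],[-0.0038,0.0334,0,0,0,0,-1],[-0.0038,0.0334,0,0,0,0,-1],[-0.0038,0.0334,0,0,0,0,-1],[-0.0038,0.0334,0,0,0,0,-1],[-0.0038,0.0334,0,0,0,0,-1],[-0.0038,0.0334,0,0,0,0,-1]]]'; python3 -m pendant '[[[0,0,0,0,0,0,-1],[0,0,0,0,0,0,-1]]]' | head -2
python3 w.py .6286 .1877 .14 13; python3 -c "
from h import *
s=optics.camera('side');t=optics.camera('top')
for n,i,b in(('side',s,(240,180,275,220)),('top',t,(245,228,295,268))):
  for nm,lo,hi in(('green',(50,120,60),(75,255,255)),('red',(0,120,60),(8,255,255))):
    try: r,c=blob(i,lo,hi,b); print(n,nm,r[0],c.min(0),c.max(0))
    except Exception as e: print(n,nm,e)
f=lambda i,x,y,w,h,k:cv2.resize(i[y:y+h,x:x+w],None,fx=k,fy=k,interpolation=cv2.INTER_CUBIC)
P=bot.state()['tcp_pos']
v=f(s,230,90,130,140,4)
for dz,col in((0,(0,0,255)),(.039,(255,255,0))):
    q=(proj('side',P+[0,0,dz])[0]-[230,90])*4; cv2.drawMarker(v,tuple(int(a) for a in q),col,0,14,1)
cv2.imwrite('pics/g6.png',v)"
```

```text
time_s: 6.75
tcp_pos: [0.6297, 0.1894, 0.136]
tool_rot: [-1.952, -2.461, 0.001]
contact_force: [1.2, -0.2, 0.0]
opening: 0.0854
gripper_force: 0.0
time_s: 6.92
tcp_pos: [0.6292, 0.1891, 0.1347]
t 6.9167 tcp [0.6292 0.1891 0.1347] yaw_y 13.15 z axis [-0.002 -0.    -1.   ]
shift [-0.0012 -0.0009 -0.0053]
turn z 0.0025
side green (254.5, 202.0) [249 199] [260 205]
side red (255.0, 191.5) [249 187] [261 196]
top green (282.0, 243.0) [282 243] [282 243]
top red list index out of range
```

View pics/g6.png

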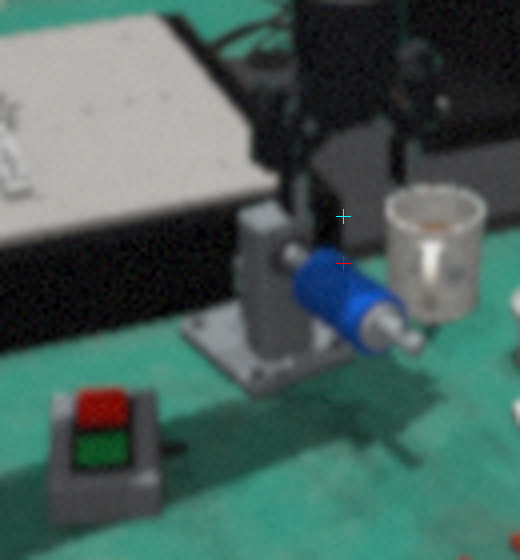

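The red key is now up, the green key is down and the catch is gone. The fingers straddle the roller, and the 39 mm offset matches the picture. I lower and grip.

```bash
python3 -m pendant '[[[-0.0006,-0.0005,0.0155,0,0,0,-1],[-0.0006,-0.0004,0.0155,0,0,0,-1],[0,0,0.0155,0,0,0,-1],[0,0,0.0155,0,0,0,-1],[0,0,0.0155,0,0,0,-1],[0,0,0.0155,0,0,0,-1],[0,0,0,0,0,0,-1]]]' 60; python3 -m pendant '[[[0,0,0,0,0,0,1],[0,0,0,0,0,0,1],[0,0,0,0,0,0,1],[0,0,0,0,0,0,1],[0,0,0,0,0,0,1],[0,0,0,0,0,0,1],[0,0,0,0,0,0,1],[0,0,0,0,0,0,1]]]' 60; python3 w.py .6286 .1877 .042 13
```

```text
time_s: 7.6
tcp_pos: [0.6239, 0.1875, 0.0409]
tool_rot: [-1.949, -2.459, 0.007]
contact_force: [-0.4, -0.6, -0.6]
opening: 0.0854
gripper_force: 0.0
time_s: 8.27
tcp_pos: [0.6287, 0.1882, 0.0456]
tool_rot: [1.951, 2.461, 0.003]
contact_force: [-2.5, -0.7, 6.8]
opening: 0.0489
gripper_force: 61.5
t 8.2667 tcp [0.6287 0.1882 0.0456] yaw_y 13.18 z axis [ 0.002  0.001 -1.   ]
shift [-0.0004 -0.0002  0.0036]
turn z 0.0032
```

```bash
for i in a; do python3 -m pendant '[[[0,0,-0.002,0,0,0,1],[0,0,-0.002,0,0,0,1],[0,0,0,0,0,0,1]]]'|grep -E 'tcp|contact';python3 -m pendant '[[[0,0,-0.002,0,0,0,1],[0,0,0,0,0,0,1]]]'|grep -E 'tcp|contact';python3 -m pendant '[[[0,0,-0.002,0,0,0,1],[0,0,0,0,0,0,1]]]'|grep -E 'tcp|contact';python3 -m pendant '[[[0,0,-0.002,0,0,0,1],[0,0,0,0,0,0,1]]]'; done
```

```text
tcp_pos: [0.628, 0.1879, 0.0479]
contact_force: [1.1, 0.6, -2.9]
tcp_pos: [0.6278, 0.1879, 0.0495]
contact_force: [0.7, 0.4, -1.3]
tcp_pos: [0.6279, 0.1879, 0.0516]
contact_force: [1.1, 0.3, -2.6]
time_s: 9.02
tcp_pos: [0.628, 0.1879, 0.0538]
tool_rot: [1.952, 2.461, 0.0]
contact_force: [-0.7, -0.1, -2.4]
opening: 0.049
gripper_force: 62.2
```

The roller hangs free in the grip, weighing about 2.4 N. I centre it on the shaft and draw it off along tool -x.

```bash
python3 -m pendant '[[[0,0,0.003,0,0,0,1],[-0.01,0,0,0,0,0,1],[-0.01,0,0,0,0,0,1],[-0.01,0,0,0,0,0,1],[-0.01,0,0,0,0,0,1],[0,0,0,0,0,0,1]]]'|grep -E 'tcp|contact|open'; python3 -m pendant '[[[-0.01,0,0,0,0,0,1],[-0.01,0,0,0,0,0,1],[-0.01,0,0,0,0,0,1],[0,0,0,0,0,0,1]]]'|grep -E 'tcp|contact|open'; python3 w.py .6654 .0269 .0506 13
```

```text
tcp_pos: [0.6378, 0.146, 0.0505]
contact_force: [0.5, 0.3, -2.4]
opening: 0.0491
tcp_pos: [0.6445, 0.1173, 0.0505]
contact_force: [0.5, 0.4, -2.3]
opening: 0.0487
t 9.85 tcp [0.6445 0.1173 0.0505] yaw_y 13.05 z axis [ 0.001 -0.001 -1.   ]
shift [-0.0928 -0.0001  0.0001]
turn z 0.0008
```

```bash
python3 -m pendant '[[[-0.012,0,0,0,0,0,1],[-0.012,0,0,0,0,0,1],[-0.012,0,0,0,0,0,1],[-0.012,0,0,0,0,0,1],[-0.012,0,0,0,0,0,1],[-0.012,0,0,0,0,0,1],[-0.012,0,0,0,0,0,1],[-0.012,0,0,0,0,0,1],[-0.012,0,0,0,0,0,1],[0,0,0,0,0,0,1]]]'|grep -E 'tcp|contact|open'; python3 w.py .4918 -.2108 .12 -13.5; python3 - <<'E'
from h import *
s=optics.camera('side');t=optics.camera('top')
cv2.imwrite('pics/s_c.png',s)
r,c=blob(s,(100,150,60),(118,255,255),(300,120,420,260)); print(r)
p=bot.state()['tcp_pos']; print(proj('side',p+[0,0,.0594]))
E
```

```text
tcp_pos: [0.6692, 0.0116, 0.0505]
contact_force: [0.5, -0.3, -1.8]
opening: 0.0491
t 10.6833 tcp [0.6692 0.0116 0.0505] yaw_y 13.02 z axis [ 0.001 -0.001 -1.   ]
shift [-0.1768 -0.2229 -0.0694]
turn z 0.4628
((357.5500183105469, 194.35000610351562), (16.443843841552734, 22.45216941833496), 18.434947967529297)
[[354.54206252 191.5004485 ]]
```

```bash
python3 -m pendant '[[[0,0,-0.035,0,0,0,1],[0,0,-0.0345,0,0,0,1],[-0.0221,-0.0279,0,0,0,0,1],[-0.0221,-0.0279,0,0,0,0,1],[-0.0221,-0.0279,0,0,0,0,1],[-0.0221,-0.0279,0,0,0,0,1],[-0.0221,-0.0279,0,0,0,0,1],[-0.0221,-0.0279,0,0,0,0,1],[-0.0221,-0.0279,0,0,0,0,1],[-0.0221,-0.0279,0,0,0,0,1]]]'|grep -E 'tcp|contact|open'; python3 -m pendant '[[[0,0,0,0,0,0.0926,1],[0,0,0,0,0,0.0926,1],[0,0,0,0,0,0.0926,1],[0,0,0,0,0,0.0926,1],[0,0,0,0,0,0.0926,1],[0,0,0,0,0,0,1],[0,0,0,0,0,0,1]]]'|grep -E 'tcp|contact|open'; python3 w.py .4918 -.2108 .0056 -13.5; python3 - <<'E'
from h import *
s=optics.camera('side');t=optics.camera('top'); p=bot.state()['tcp_pos']
cv2.imwrite('pics/s_d.png',s); cv2.imwrite('pics/t_d.png',t)
for n,i in(('side',s),('top',t)):
    q=proj(n,p+[0,0,.0594])[0]; print(n,q)
    try:
        r,c=blob(i,(100,150,60),(118,255,255),tuple(int(v) for v in(q[0]-25,q[1]-25,q[0]+25,q[1]+25))); print(r,len(c))
    except Exception as e: print(e)
E
```

```text
tcp_pos: [0.4904, -0.2086, 0.1202]
contact_force: [0.4, -0.4, -1.5]
opening: 0.049
tcp_pos: [0.4915, -0.2078, 0.1201]
contact_force: [0.1, 0.2, -2.2]
opening: 0.0488
t 12.2 tcp [ 0.4915 -0.2078  0.1201] yaw_y -13.16 z axis [ 0.  0. -1.]
shift [-0.0029  0.0009  0.1145]
turn z 0.006
side [325.77307257 240.84392087]
((326.29254150390625, 241.7220001220703), (36.974586486816406, 24.67119789123535), 75.0685806274414) 120
top [406.43779088 224.54180233]
((396.0, 222.0), (18.0, 10.0), 90.0) 49
```

```bash
python3 -m pendant '[[[-0.0015,0.0005,0.0145,0,0,0.006,1],[-0.0014,0.0004,0.0145,0,0,0,1],[0,0,0.0145,0,0,0,1],[0,0,0.0145,0,0,0,1],[0,0,0.0145,0,0,0,1],[0,0,0.0145,0,0,0,1],[0,0,0.01,0,0,0,1],[0,0,0.004,0,0,0,1],[0,0,0,0,0,0,1]]]'|grep -E 'tcp|contact|open'; python3 w.py .4918 -.2108 .0056 -13.5; python3 - <<'E'
from h import *
s=optics.camera('side');t=optics.camera('top')
f=lambda i,x,y,w,h,k:cv2.resize(i[y:y+h,x:x+w],None,fx=k,fy=k,interpolation=cv2.INTER_CUBIC)
cv2.imwrite('pics/g7.png',np.hstack([f(s,290,235,70,90,5),f(t,370,190,70,90,5)]))
E
```

```text
tcp_pos: [0.491, -0.2109, 0.0181]
contact_force: [-0.7, 1.2, -1.9]
opening: 0.0491
t 13.05 tcp [ 0.491  -0.2109  0.0181] yaw_y -13.65 z axis [-0.002  0.001 -1.   ]
shift [0.0003 0.0008 0.0125]
turn z -0.0026
```

View pics/g7.png

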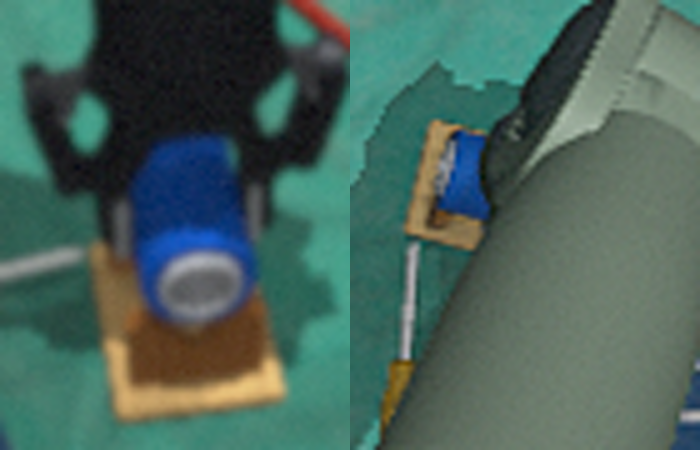

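The roller hangs level above both saddles and is centred. I lower it gently to contact.

```bash
python3 -m pendant '[[[0,0.0005,0.004,0,0,0,1],[0,0,0.004,0,0,0,1],[0,0,0,0,0,0,1]]]'|grep -E 'tcp|contact'; python3 -m pendant '[[[0,0,0.0015,0,0,0,1],[0,0,0,0,0,0,1]]]'|grep -E 'tcp|contact';python3 -m pendant '[[[0,0,0.0015,0,0,0,1],[0,0,0,0,0,0,1]]]'|grep -E 'tcp|contact';python3 -m pendant '[[[0,0,0.001,0,0,0,1],[0,0,0,0,0,0,1]]]'|grep -E 'tcp|contact'
```

```text
tcp_pos: [0.492, -0.2115, 0.0107]
contact_force: [-0.3, 0.2, -2.2]
tcp_pos: [0.492, -0.2115, 0.0094]
contact_force: [-0.3, 0.6, -2.4]
tcp_pos: [0.492, -0.2116, 0.0079]
contact_force: [-0.8, -0.4, -1.5]
tcp_pos: [0.4921, -0.2117, 0.0072]
contact_force: [-0.9, -0.5, 0.6]
```

```bash
python3 -m pendant '[[[0,0,0.001,0,0,0,1],[0,0,0,0,0,0,1]]]'|grep -E 'tcp|contact';python3 -m pendant '[[[0,0,0.0005,0,0,0,1],[0,0,0,0,0,0,1]]]'; python3 - <<'E'
from h import *
s=optics.camera('side'); r,c=blob(s,(100,150,60),(118,255,255),(295,230,355,310)); print(r,c.min(0),c.max(0))
from scipy.spatial.transform import Rotation as Ro
th=np.radians(-103.5);u=np.array([np.cos(th),np.sin(th),0])
for sg in(1,-1): print(proj('side',np.array([.4918,-.2108,.065])+sg*.045*u))
h=cv2.cvtColor(s,cv2.COLOR_BGR2HSV); m=cv2.inRange(h,np.array((0,0,95)),np.array((180,60,255))); m[:280]=0;m[304:]=0;m[:,:318]=0;m[:,345:]=0
ys,xs=np.nonzero(m); print(len(xs),xs.mean(),ys.mean(),xs.min(),xs.max(),ys.min(),ys.max())
E
```

```text
tcp_pos: [0.4922, -0.2117, 0.007]
contact_force: [-4.2, 1.7, 8.0]
time_s: 14.23
tcp_pos: [0.4922, -0.2117, 0.0069]
tool_rot: [2.47, 1.94, 0.0]
contact_force: [-5.0, 2.2, 11.0]
opening: 0.0488
gripper_force: 64.5
((327.4941101074219, 281.2235107421875), (30.370267868041992, 22.56077003479004), 77.47119140625) [316 266] [341 298]
[[329.74594312 296.21991126]]
[[323.08892885 265.78392759]]
159 330.20754716981133 295.45283018867923 318 338 289 302
```

Contact is about 11 N, and the roller's near end is at (330.2,295.5) against (329.7,296.2) expected when seated. I release and retreat.

```bash
python3 -m pendant '[[[0,0,-0.0008,0,0,0,1],[0,0,0,0,0,0,1],[0,0,0,0,0,0,0.4],[0,0,0,0,0,0,0.2],[0,0,0,0,0,0,-0.2],[0,0,0,0,0,0,-0.6],[0,0,0,0,0,0,-1],[0,0,0,0,0,0,-1],[0,0,0,0,0,0,-1],[0,0,0,0,0,0,-1]]]' 20; python3 -m pendant '[[[0,0,-0.004,0,0,0,-1],[0,0,-0.01,0,0,0,-1],[0,0,-0.02,0,0,0,-1],[0,0,-0.03,0,0,0,-1],[0,0,-0.03,0,0,0,-1],[0,0,-0.03,0,0,0,-1],[0,0,-0.03,0,0,0,-1],[0,0,0,0,0,0,-1],[0,0,0,0,0,0,-1],[0,0,0,0,0,0,-1]]]'; python3 -m pendant '[[[-0.03,0,0,0,0,0,-1],[-0.03,0,0,0,0,0,-1],[-0.03,0,0,0,0,0,-1],[-0.03,0,0,0,0,0,-1],[-0.03,0,0,0,0,0,-1],[-0.03,0,0,0,0,0,-1],[0,0,0,0,0,0,-1],[0,0,0,0,0,0,-1]]]' | head -2;  python3 - <<'E'
from h import *
s=optics.camera('side');t=optics.camera('top');cv2.imwrite('pics/s_e.png',s);cv2.imwrite('pics/t_e.png',t)
seat=np.array([.4918,-.2108,.065]); r,c=blob(s,(100,150,60),(118,255,255),(295,230,355,310)); print(r,proj('side',seat))
try: r,c=blob(t,(100,150,60),(118,255,255),(370,200,430,260)); print(r,plane('top',r[0],.065),proj('top',seat)); b=plane('top',cv2.boxPoints(r),.065); print([(np.linalg.norm(v).round(4),np.degrees(np.arctan2(v[1],v[0])).round(1)) for v in(b[1]-b[0],b[2]-b[1])])
except Exception as e: print(e)
for n,i,b in(('side',s,(240,180,275,220)),('top',t,(245,228,295,268))):
  for nm,lo,hi in(('green',(50,120,60),(75,255,255)),('red',(0,120,60),(8,255,255))):
    r,c=blob(i,lo,hi,b); print(n,nm,r[0],c.min(0),c.max(0))
E
```

```text
time_s: 15.12
tcp_pos: [0.4922, -0.2116, 0.0062]
tool_rot: [2.47, 1.941, 0.0]
contact_force: [0.3, 0.1, -0.8]
opening: 0.0853
gripper_force: 0.0
time_s: 15.95
tcp_pos: [0.4919, -0.2115, 0.1605]
tool_rot: [2.47, 1.941, 0.0]
contact_force: [0.1, -0.5, 0.3]
opening: 0.0857
gripper_force: 0.0
time_s: 16.62
tcp_pos: [0.4481, -0.3869, 0.1584]
((328.6999816894531, 289.6000061035156), (12.965338706970215, 22.452173233032227), 71.56504821777344) [[326.2847614  280.40220724]]
((401.97064208984375, 227.11766052246094), (28.134132385253906, 15.279743194580078), 14.03624439239502) [[ 0.49268111 -0.21380988  0.065     ]] [[400.98576329 227.39192438]]
[(np.float64(0.0468), np.float64(-14.0)), (np.float64(0.0857), np.float64(-103.2))]
side green (254.9615478515625, 201.69235229492188) [249 197] [261 206]
side red (255.0, 191.5) [249 187] [261 196]
top green (277.0282897949219, 246.6509552001953) [271 240] [283 253]
top red (261.7735595703125, 242.29244995117188) [256 236] [267 249]
```

```bash
python3 -m pendant '[[[0,0,-0.03,0,0,0,-1],[0,0,-0.03,0,0,0,-1],[0,0,-0.03,0,0,0,-1],[0,0,-0.03,0,0,0,-1],[0,-0.03,0,0,0,0,-1],[0,-0.03,0,0,0,0,-1],[0,0,0,0,0,0,-1]]]' | head -2;  python3 - <<'E'
from h import *
s=optics.camera('side');t=optics.camera('top');t0=cv2.imread('pics/top0.png')
seat=np.array([.4918,-.2108,.065]); r,c=blob(s,(100,150,60),(118,255,255),(295,230,355,310)); print(r,proj('side',seat))
r2,_=blob(t,(100,150,60),(118,255,255),(370,200,430,260)); print(r2[0],tri(r2[0],r[0]))
f=lambda i:cv2.countNonZero(cv2.inRange(cv2.cvtColor(i,cv2.COLOR_BGR2HSV)[165:180,285:302],np.array((0,90,60)),np.array((10,255,255)))); print('catch px',f(t0),f(t))
for nm,lo,hi,b in(('handle',(18,120,100),(30,255,255),(372,255,390,300)),('pliers',(0,120,80),(8,255,255),(328,160,370,190)),('tape',(20,40,150),(32,160,255),(305,240,348,285))):
    print(nm,*[np.round(blob(i,lo,hi,b)[0][0],1) for i in(t0,t)])
E
```

```text
time_s: 17.3
tcp_pos: [0.3879, -0.3689, 0.2805]
((326.2117919921875, 278.4529724121094), (37.8543701171875, 21.90997886657715), 77.47119140625) [[326.2847614  280.40220724]]
(401.94122314453125, 227.2353057861328) (array([ 0.4913596 , -0.21231488,  0.07303902]), np.float64(0.0007404470523728115))
catch px 8 0
handle [379.1 278.5] [379.5 278.5]
pliers [352.  179.3] [352.  179.3]
tape [326. 262.] [326. 262.]
```

```bash
python3 -c "
from rig import hand_in; print(hand_in())"
```

```text
the job is handed in; nothing more can be done
None
```

The job is handed in: the green key is fully down with the red key up and the catch dropped, and the roller lies in both saddles, centred endwise to about 3 mm, with the tape, pliers and screwdriver unmoved in the pictures (the mug was not re-measured, but the arm stayed clear of it).

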